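# Close the press pot with its weighted lid

### The arm

A 6-joint arm with a two-finger parallel gripper is mounted at the origin on the work surface. World frame = base frame: x ahead of the robot, y to its left, z up, the work surface at z = 0. Lengths are in m, angles in degrees, forces in N, time in s.
With the tool pointing down it reaches from about 0.25 to 0.775 m from the base axis. Payload 4 kg.
Tool frame: the origin (TCP) lies on the centre line of the jaws, within the pads' length; the fingertips stand 11 mm ahead of it and the grasp point (between the pads) lies 8 mm behind it (robot.tcp_to_tips is the distance from the TCP to the fingertips, in m); z points along the fingers, y is the line along which they close (so a half turn about z gives the same grasp; the last joint's range is limited). The gripper opens to 94 mm and grips with 3 to 60 N. Pads are 16 mm wide; open, the fingers measure 119 mm over their backs; the gripper's body (75 mm by 177 mm) begins 78 mm behind the grasp point.
Start: joints at [57.233, 4.996, 78.535, -0, 96.463, -5.907], TCP at [0.249, 0.491, 0.217] pointing down, gripper open.
Joint ranges: [-177.83, 177.83], [-43.37, 116.18], [15.69, 146.23], [-61.86, 241.86], [9.47, 152.12], [-147.06, 147.06]. Speed limits (degrees/s): [159.86, 159.86, 180, 180, 180, 180].

### API

Orientations are given as a 3x3 rotation matrix whose columns are the frame's x, y, z axes.
In Python, from rig import robot gives the robot as it stands. The module is installed in compiled form; this text tells all that it offers.
- The arm moves only by the shell command python3 -m creep 'ROWS'. ROWS is JSON, a list of rows, each a list of 5 numbers: the opening, from -1 (shut) to 1 (fully open), then the shift along the tool's x, y, z in m, then the turn about the tool's z in degrees. A call has 1 to 8 rows; each row shifts and turns the commanded pose from where the row before left it, along the tool's axes as they then stand; what a row does not reach is not made up. A row lasts 1/12 s, in which the tool goes at most 41.7 mm and 7.16 degrees, less where a joint would pass 70% of its speed; a pose out of reach is approached as far as the arm can. A call is refused whole if a number of a shift passes 0.0417 or a number of a turn 7.16, either way. A call with a gripper value outside its range is refused whole. The fingers move at their own pace and stop on an object; the grip force is fixed at half the most. Time passes only in rows, so rows that do not move let the fingers close. It gives the time, the measured TCP pose, the force, the opening and the grip force at its end, in the units of the state.
- robot.get_obs(): the state, without advancing time (a new reading comes with each control period).
- robot.snapshot(name): name is "scene" or "top"; returns a dict with "color" (420x560x3 uint8, red, green, blue), "mtx" (3x3 intrinsics, pixels), "R" (3x3) and "t" (3): a world point X has camera coordinates R X + t. Camera axes: x right, y down, z forward; pixel columns grow to the right and rows downward; lengths in m; the calibration is good to about 2 mm. A picture is of the moment at which its call begins. There is no depth.
- robot.hand_in(): hands the job in; it is judged then, once.
The state is a dict: "t": time; "joint_pos": joint angles; "joint_vel": joint speeds; "joint_efforts": joint torques, N m; "eef_pos": TCP position; "orientation": TCP orientation; "ft_force": force on the tool from outside, world axes, zero at the start; "ft_torque": the same for the moment, N m; "opening": opening from 0.0 (shut) to 1.0 (fully open); "grip_force": force on a finger pad.
Only numpy, scipy, OpenCV 4.12 (cv2) and the standard library are available. Lean on these libraries where they do the work, as an engineer would, in place of code of your own. Each camera call takes 0.05 s, during which the arm holds its last target. There are 200 camera calls.

### The job

The blue pot of freshly glued inlay discs must be kept firmly closed, and only one of the three look-alike wooden lids has a lead weight hidden in it. Find the weighted lid by feeling how heavy each one is, and set it on the pot so that it sits fully seated and level on the rim; the other two lids stay, or are put back, upright on the bench. Set lids down without dropping them, and leave the pot and everything else where it stands.

Things in the scene. Friction and masses are not known exactly. Their poses are not given: they have to be found in the camera images.
- pot: Round blue open pot, loose, 1.2 kg, wooden discs on its floor. Origin: centre of its underside, z up. 95 mm high, 106 mm across at the rim, 100 mm at the foot; mouth 94 mm across, flat rim 6 mm wide. A lid's plug drops in with about 5 mm to spare all round and its flange rests on the rim: a seated lid's origin is 75 mm above the pot's.
- lid_a: Turned pale wood lid, one of three look-alikes; origin: centre of its underside, z up. Plug 84 mm across, 20 mm high (it stands on it), flange 116 mm across at 20 to 32 mm, dark cylindrical knob 40 mm across at 32 to 72 mm. One of the three, any of them, hides lead and weighs 0.55 to 0.78 kg; the others 0.16 to 0.23 kg. The hidden insert may shift 3 to 5 mm inside.
- lid_b: Turned pale wood lid, one of three look-alikes; origin: centre of its underside, z up. Plug 84 mm across, 20 mm high (it stands on it), flange 116 mm across at 20 to 32 mm, dark cylindrical knob 40 mm across at 32 to 72 mm. One of the three, any of them, hides lead and weighs 0.55 to 0.78 kg; the others 0.16 to 0.23 kg. The hidden insert may shift 3 to 5 mm inside.
- lid_c: Turned pale wood lid, one of three look-alikes; origin: centre of its underside, z up. Plug 84 mm across, 20 mm high (it stands on it), flange 116 mm across at 20 to 32 mm, dark cylindrical knob 40 mm across at 32 to 72 mm. One of the three, any of them, hides lead and weighs 0.55 to 0.78 kg; the others 0.16 to 0.23 kg. The hidden insert may shift 3 to 5 mm inside.
- blank: Bystander: planed pale wood blank, 150 x 55 x 24 mm, lying flat; origin at the centre of its underside, long axis x.
- offcut: Bystander: planked offcut, 160 x 50 x 22 mm, lying flat; origin at the centre of its underside, long axis x.
- block: Bystander: cork sanding block, 120 x 70 x 30 mm; origin at the centre of its underside, long axis x.
- glue: Bystander: white glue bottle with a red cap, 64 mm across, 150 mm tall, upright; origin at the centre of its underside.
- jar: Bystander: amber jar with a yellow cap, 72 mm across, 100 mm tall, upright; origin at the centre of its underside.
Not all that is in view belongs to the job. What is shaped like the lid_c but green or orange is not meant.

How it is judged:
By the outcome, as a careful person would: the job done as asked, in the order asked, and still so for the second after the job is handed in, with the robot touching nothing.
It also fails if it takes over 64 s, if anything falls off the work surface, if the arm or the gripper's body presses on something with over 40 N, if the wrist force passes 120 N, or if a joint passes its speed limit or range.

## Working session

There is one attempt and no reset: what is moved stays moved. The work goes in short steps, Python scripts to look and compute and a shell command to move; the robot and the scene stay as the last step left them, time stands still between calls to the robot, and variables do not carry over. Pictures are saved under pics/ and viewed, at most 10 in all, crops included, and the job is handed in when it is done.

```bash
mkdir -p pics; python3 - <<'E'
from rig import robot
import cv2, numpy as np, pickle
for n in("scene","top"):
    s=robot.snapshot(n); cv2.imwrite(f"pics/{n}0.png",cv2.cvtColor(s["color"],cv2.COLOR_RGB2BGR)); pickle.dump(s,open(n+".pkl","wb"))
    print(n,(-s["R"].T@s["t"]).round(3))
o=robot.get_obs(); print(o["eef_pos"],o["orientation"],o["ft_force"],o["opening"],o["t"])
E
```

```text
scene [1.377 0.061 0.837]
top [0.271 0.012 1.353]
[0.24826539 0.4902613  0.21542587] [[-8.92085940e-01  4.51864602e-01 -1.02827507e-03]
 [ 4.51865745e-01  8.92084357e-01 -1.68743262e-03]
 [ 1.54817040e-04 -1.96997720e-03 -9.99998048e-01]] [ 0.01825462 -0.16813905 -0.70623036] 0.9993447960884618 0.1
```

View pics/top0.png

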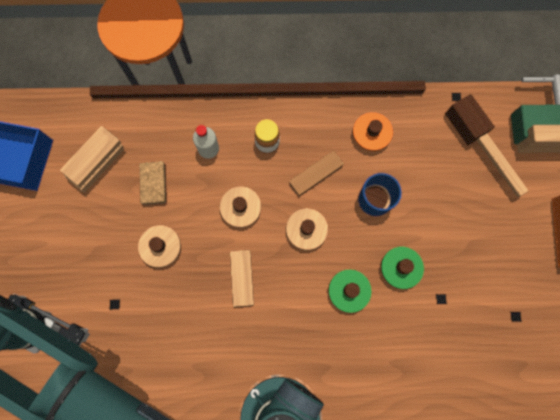

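View pics/scene0.png

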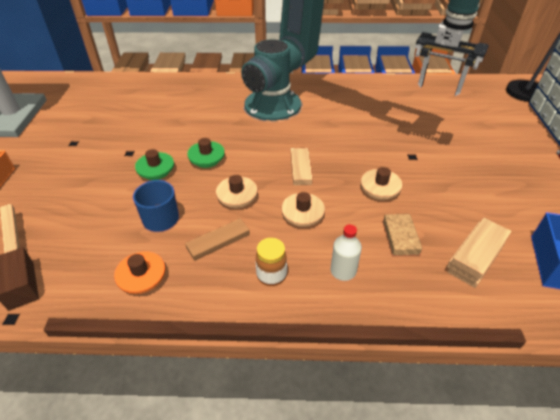

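The top view shows the pale lids at about (159,246), (240,207) and (307,229), and the pot at (380,194). The green and orange lids are decoys.

```bash
cat > h.py <<'E'
import numpy as np, cv2
def back(s,uv,z):
    c=-s["R"].T@s["t"]; d=s["R"].T@np.linalg.inv(s["mtx"])@[*uv,1.]
    return c+d*(z-c[2])/d[2]
def proj(s,X):
    p=s["mtx"]@(s["R"]@np.asarray(X,float)+s["t"]); return p[:2]/p[2]
def blob(s,uv,r,kind):
    im=s["color"]; hsv=cv2.cvtColor(im,cv2.COLOR_RGB2HSV).astype(int); H,S,V=hsv[...,0],hsv[...,1],hsv[...,2]
    m={"pale":(S<140)&(V>140)&(H<30),"blue":(H>95)&(H<125)&(S>100),"dark":(V<90)}[kind].astype(np.uint8)
    k=np.zeros_like(m); cv2.circle(k,tuple(map(int,uv)),r,1,-1); m&=k
    n,l,st,ce=cv2.connectedComponentsWithStats(m); i=1+st[1:,4].argmax()
    c=max(cv2.findContours((l==i).astype(np.uint8),0,1)[0],key=cv2.contourArea)
    return cv2.fitEllipse(cv2.convexHull(c)),st[i]
E
python3 - <<'E'
from h import *; import pickle
t=pickle.load(open("top.pkl","rb")); s=pickle.load(open("scene.pkl","rb"))
for n,u,v in [("L1",(159,246),(382,184)),("L2",(240,207),(303,209)),("L3",(307,229),(237,192)),("pot",(380,194),(157,205))]:
    pot=n=="pot"
    for nm,c,uv in(("top",t,u),("scene",s,v)):
        for kind,z in ((("blue",.095),) if pot else (("pale",.032),("dark",.072))):
            e,st=blob(c,uv,28 if kind!="dark" else 11,kind); X=back(c,e[0],z)
            print(n,nm,kind,np.round(e[0],1),np.round(e[1],1),st[4],X.round(4))
f=t["mtx"][0,0]; print("flange px expected",f*.116/1.32,"rim px",f*.106/1.258)
E
```

```text
L1 top pale [158.6 245.5] [41.4 43.8] 1223 [0.4562 0.3273 0.032 ]
L1 top dark [158.8 246.4] [ 9.8 12.2] 55 [0.4483 0.3172 0.072 ]
L1 scene pale [381.2 183.2] [31.3 42.5] 846 [0.4638 0.326  0.032 ]
L1 scene dark [381.6 178.4] [10.8 11.7] 90 [0.4895 0.3168 0.072 ]
L2 top pale [239.9 206.3] [41.  42.3] 1173 [0.5636 0.1032 0.032 ]
L2 top dark [239.6 206.7] [11.  11.3] 50 [0.5536 0.1015 0.072 ]
L2 scene pale [302.6 208.8] [34.5 44.4] 984 [0.5714 0.1023 0.032 ]
L2 scene dark [302.7 203.9] [11.6 12.8] 98 [0.5934 0.1008 0.072 ]
L3 top pale [306.6 228.6] [41.6 42.8] 1214 [ 0.4973 -0.082   0.032 ]
L3 top dark [305.9 230.3] [ 8.2 10.7] 40 [ 0.4857 -0.0769  0.072 ]
L3 scene pale [236. 191.] [31.9 42.5] 871 [ 0.5051 -0.0824  0.032 ]
L3 scene dark [235.9 186. ] [10.8 12.3] 89 [ 0.5287 -0.0774  0.072 ]
pot top blue [379.3 194. ] [37.1 43.5] 741 [ 0.5775 -0.2755  0.095 ]
pot scene blue [156.3 204.7] [42.3 51.6] 1654 [ 0.628  -0.2654  0.095 ]
flange px expected 42.37182088569764 rim px 40.62733113814219
```

```bash
cat >> h.py <<'E'
def pred(s,X,cyls):
    a=np.linspace(0,2*np.pi,90); P=[]
    for r,z in cyls:
        P+=[proj(s,[X[0]+r*np.cos(b),X[1]+r*np.sin(b),X[2]+z]) for b in a]
    return cv2.fitEllipse(cv2.convexHull(np.float32(P)))
def locate(s,uv,r,kind,cyls,z=0.):
    e,st=blob(s,uv,r,kind); X=back(s,e[0],z+cyls[-1][1]); X[2]=z
    for _ in range(5):
        p=pred(s,X,cyls); X=X+back(s,e[0],z+.03)-back(s,p[0],z+.03); X[2]=z
    return X,np.round(e[1],1),np.round(p[1],1)
FL=[(.058,.02),(.058,.032)]; KN=[(.02,.035),(.02,.072)]; POT=[(.05,0),(.053,.095)]
E
python3 - <<'E'
from h import *; import pickle
t=pickle.load(open("top.pkl","rb")); s=pickle.load(open("scene.pkl","rb"))
for n,u,v in [("L1",(159,246),(382,184)),("L2",(240,207),(303,209)),("L3",(307,229),(237,192)),("pot",(380,194),(157,205))]:
    for nm,c,uv in(("top",t,u),("scene",s,v)):
        for kind,m in ((("blue",POT),) if n=="pot" else (("pale",FL),("dark",KN))):
            X,a,b=locate(c,uv,40 if n=="pot" else 28 if kind=="pale" else 16,kind,m); print(n,nm,kind,X.round(4),a,b)
# glue, jar etc. rough
for n,uv,z in(("glue cap",(201,131),.15),("jar",(266,130),.1)): print(n,back(t,uv,z).round(3))
b=[cv2.resize(c["color"][y-40:y+40,x-40:x+40],(400,400),interpolation=2) for c,x,y in((t,380,194),(s,157,205))]
cv2.imwrite("pics/pot.png",np.hstack(b)[...,::-1])
E
```

```text
L1 top pale [0.4574 0.3285 0.    ] [41.4 43.8] [41.8 43.3]
L1 top dark [0.4507 0.3212 0.    ] [ 9.8 12.2] [15.9 18.3]
L1 scene pale [0.4551 0.3278 0.    ] [31.3 42.5] [29.8 42.8]
L1 scene dark [0.4661 0.3229 0.    ] [11.6 12.1] [18.4 19.9]
L2 top pale [0.5651 0.1035 0.    ] [41.  42.3] [41.1 41.5]
L2 top dark [0.5573 0.1026 0.    ] [11.  11.3] [15.2 17.3]
L2 scene pale [0.5634 0.1025 0.    ] [34.5 44.4] [33.8 44.2]
L2 scene dark [0.5746 0.1017 0.    ] [11.6 12.8] [18.6 21.1]
L3 top pale [ 0.4985 -0.0823  0.    ] [41.6 42.8] [41.7 41.9]
L3 top dark [ 0.4885 -0.078   0.    ] [ 8.2 10.7] [15.2 17. ]
L3 scene pale [ 0.4967 -0.0836  0.    ] [31.9 42.5] [31.1 42.4]
L3 scene dark [ 0.5083 -0.0807  0.    ] [10.8 12.3] [18.  20.1]
pot top blue [ 0.5861 -0.2831  0.    ] [37.1 43.5] [40.5 46.9]
pot scene blue [ 0.5825 -0.2842  0.    ] [42.3 51.6] [49.9 53.7]
glue cap [0.743 0.198 0.15 ]
jar [0.763 0.027 0.1  ]
```

View pics/pot.png

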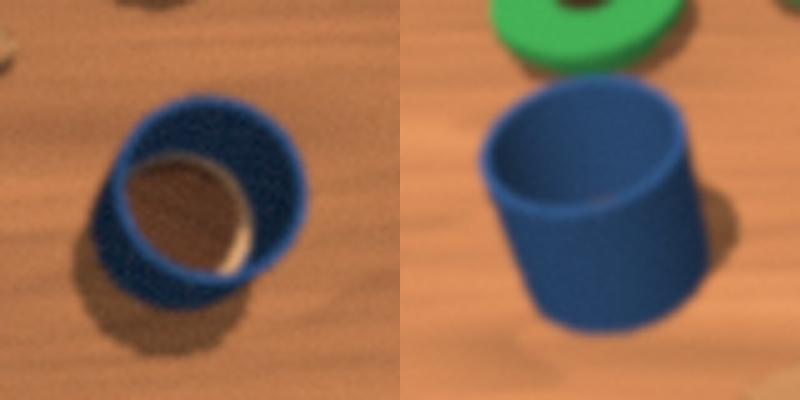

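The crop shows the pot rim ellipse centred at about (381.7,191.5) in the top view and (153.4,193.3) in the scene view.

```bash
python3 - <<'E'
from h import *; import pickle
t=pickle.load(open("top.pkl","rb")); s=pickle.load(open("scene.pkl","rb"))
for c,uv in((t,(381.7,191.5)),(s,(153.4,193.3))):
    X=back(c,uv,.095); e=pred(c,X,[(.053,0)]);X=X+back(c,uv,.095)-back(c,e[0],.095); print(X.round(4))
# move L1: tool frame shift
R=np.array([[-.892086,.451865,0],[.451866,.892084,0],[0,0,-1]]);p=np.array([.2483,.4903,.2154])
print(R.T@(np.array([.456,.328,.120])-p))
E
```

```text
[ 0.5848 -0.2824  0.095 ]
[ 0.5847 -0.2825  0.095 ]
[-0.25862411 -0.05093287  0.0954    ]
```

```bash
python3 -m creep '[[1,-0.0323,-0.0064,0.0119,0],[1,-0.0323,-0.0064,0.0119,0],[1,-0.0323,-0.0064,0.0119,0],[1,-0.0323,-0.0064,0.0119,0],[1,-0.0323,-0.0064,0.0119,0],[1,-0.0323,-0.0064,0.0119,0],[1,-0.0323,-0.0064,0.0119,0],[1,-0.0323,-0.0064,0.0119,0]]'; python3 -m creep '[[1,0,0,0,0],[1,0,0,0,0]]'
```

```text
t: 0.77
eef_pos: [0.4566, 0.3269, 0.1202]
orientation: [[-0.892, 0.452, -0.001], [0.452, 0.892, -0.0], [0.001, -0.001, -1.0]]
ft_force: [-0.5, 0.1, -0.3]
opening: 1.003
grip_force: 0.0
t: 0.93
eef_pos: [0.4561, 0.3266, 0.1195]
orientation: [[-0.891, 0.455, -0.003], [0.455, 0.891, -0.002], [0.002, -0.003, -1.0]]
ft_force: [-1.0, -1.1, 0.2]
opening: 1.002
grip_force: 0.0
```

```bash
python3 -m creep '[[1,0,0.001,0.02,0],[1,0,0,0.02,0],[1,0,0,0.02,0],[1,0,0,0.011,0],[1,0,0,0,0],[-1,0,0,0,0],[-1,0,0,0,0],[-1,0,0,0,0]]'; python3 -m creep '[[-1,0,0,0,0],[-1,0,0,0,0],[-1,0,0,0,0],[-1,0,0,0,0]]'
```

```text
t: 1.6
eef_pos: [0.4572, 0.33, 0.0522]
orientation: [[-0.892, 0.451, 0.003], [0.451, 0.892, 0.002], [-0.002, 0.003, -1.0]]
ft_force: [-0.4, -0.1, 0.5]
opening: 0.821
grip_force: 0.0
t: 1.93
eef_pos: [0.4565, 0.3292, 0.0506]
orientation: [[-0.892, 0.452, 0.001], [0.452, 0.892, 0.0], [-0.0, 0.001, -1.0]]
ft_force: [0.8, 0.4, 0.2]
opening: 0.542
grip_force: 0.0
```

```bash
python3 -m creep '[[-1,0,0,0,0],[-1,0,0,0,0],[-1,0,0,0,0],[-1,0,0,0,0],[-1,0,0,0,0],[-1,0,0,0,0]]'; python3 -m creep '[[-1,0,0,-0.01,0],[-1,0,0,-0.01,0],[-1,0,0,-0.01,0],[-1,0,0,0,0],[-1,0,0,0,0],[-1,0,0,0,0],[-1,0,0,0,0]]'; python3 -m creep '[[-1,0,0,0,0],[-1,0,0,0,0]]'
```

```text
t: 2.43
eef_pos: [0.4563, 0.3289, 0.0504]
orientation: [[-0.892, 0.452, -0.0], [0.452, 0.892, -0.0], [-0.0, -0.001, -1.0]]
ft_force: [-1.9, -2.2, 1.6]
opening: 0.42
grip_force: 30.0
t: 3.02
eef_pos: [0.456, 0.329, 0.0798]
orientation: [[-0.892, 0.452, -0.001], [0.452, 0.892, -0.0], [0.001, -0.001, -1.0]]
ft_force: [0.1, 1.0, -1.6]
opening: 0.421
grip_force: 30.0
t: 3.18
eef_pos: [0.456, 0.329, 0.0797]
orientation: [[-0.892, 0.452, -0.001], [0.452, 0.892, -0.0], [0.001, -0.001, -1.0]]
ft_force: [-0.3, 0.5, -1.2]
opening: 0.419
grip_force: 30.0
```

Lid 1 is light, at about 1.5 N. I'll put it back.

```bash
python3 -m creep '[[-1,0,0,0.01,0],[-1,0,0,0.01,0],[-1,0,0,0.006,0],[-1,0,0,0.003,0],[-1,0,0,0.001,0],[-1,0,0,0,0],[-1,0,0,0,0]]'; python3 - <<'E'
import numpy as np
R=np.array([[-.892086,.451865,0],[.451866,.892084,0],[0,0,-1]])
print(R.T@(np.array([.564,.103,0])-[.456,.329,0]))
E
```

```text
t: 3.77
eef_pos: [0.4559, 0.3288, 0.0503]
orientation: [[-0.892, 0.452, -0.001], [0.452, 0.892, -0.001], [0.001, -0.001, -1.0]]
ft_force: [-2.1, -1.3, 2.9]
opening: 0.419
grip_force: 30.0
[-0.198467   -0.15280956  0.        ]
```

```bash
python3 -m creep '[[0.4,0,0,0,0],[0.4,0,0,0,0],[0.4,0,0,0,0],[0.4,0,0,0,0],[0.4,0,0,0,0],[0.4,0,0,0,0]]'; python3 -m creep '[[0.4,0,0,-0.015,0],[0.4,0,0,-0.03,0],[0.4,0,0,-0.03,0],[0.4,0,0,0,0]]';python3 -m creep '[[0.4,-0.0284,-0.0218,0,0],[0.4,-0.0284,-0.0218,0,0],[0.4,-0.0284,-0.0218,0,0],[0.4,-0.0284,-0.0218,0,0],[0.4,-0.0284,-0.0218,0,0],[0.4,-0.0284,-0.0218,0,0],[0.4,-0.0284,-0.0218,0,0],[0.4,0,0,0,0]]'; python3 -m creep '[[0.4,0,0,0,0],[0.4,0,0,0,0]]'
```

```text
t: 4.27
eef_pos: [0.4564, 0.3292, 0.0502]
orientation: [[-0.892, 0.452, 0.0], [0.452, 0.892, 0.0], [-0.0, 0.0, -1.0]]
ft_force: [-0.0, 0.1, -0.1]
opening: 0.699
grip_force: 0.0
t: 4.6
eef_pos: [0.4597, 0.3312, 0.1326]
orientation: [[-0.892, 0.452, 0.011], [0.452, 0.892, 0.007], [-0.007, 0.011, -1.0]]
ft_force: [1.3, 0.4, 0.6]
opening: 0.698
grip_force: 0.0
t: 5.27
eef_pos: [0.5669, 0.0973, 0.1246]
orientation: [[-0.889, 0.458, 0.001], [0.458, 0.889, -0.003], [-0.002, -0.002, -1.0]]
ft_force: [0.2, -0.8, 0.1]
opening: 0.702
grip_force: 0.0
t: 5.43
eef_pos: [0.5644, 0.1035, 0.1248]
orientation: [[-0.892, 0.452, -0.001], [0.452, 0.892, 0.001], [0.001, 0.0, -1.0]]
ft_force: [-0.5, 0.4, -0.1]
opening: 0.698
grip_force: 0.0
```

```bash
python3 -m creep '[[0.4,0,0,0.025,0],[0.4,0,0,0.025,0],[0.4,0,0,0.02,0],[0.4,0,0,0.005,0],[0.4,0,0,0,0],[0.4,0,0,0,0]]'; python3 -m creep '[[-1,0,0,0,0],[-1,0,0,0,0],[-1,0,0,0,0],[-1,0,0,0,0],[-1,0,0,0,0],[-1,0,0,0,0],[-1,0,0,0,0],[-1,0,0,0,0]]'; python3 -m creep '[[-1,0,0,-0.01,0],[-1,0,0,-0.01,0],[-1,0,0,-0.01,0],[-1,0,0,0,0],[-1,0,0,0,0],[-1,0,0,0,0],[-1,0,0,0,0]]'; python3 -m creep '[[-1,0,0,0,0],[-1,0,0,0,0]]'
```

```text
t: 5.93
eef_pos: [0.5648, 0.1043, 0.051]
orientation: [[-0.893, 0.45, 0.001], [0.45, 0.893, 0.0], [-0.0, 0.001, -1.0]]
ft_force: [-0.0, 0.2, 0.3]
opening: 0.695
grip_force: 0.0
t: 6.6
eef_pos: [0.5652, 0.1029, 0.0513]
orientation: [[-0.892, 0.452, 0.001], [0.452, 0.892, -0.0], [-0.001, 0.0, -1.0]]
ft_force: [-1.3, -1.9, 5.3]
opening: 0.418
grip_force: 30.0
t: 7.18
eef_pos: [0.5643, 0.1032, 0.0796]
orientation: [[-0.892, 0.452, -0.001], [0.452, 0.892, 0.0], [0.001, -0.001, -1.0]]
ft_force: [-0.5, -0.4, -2.4]
opening: 0.418
grip_force: 30.0
t: 7.35
eef_pos: [0.5644, 0.1032, 0.0796]
orientation: [[-0.892, 0.452, -0.001], [0.452, 0.892, 0.0], [0.001, -0.0, -1.0]]
ft_force: [-0.1, -0.2, -1.4]
opening: 0.422
grip_force: 30.0
```

Lid 2 is light too. I'll put it back and go to lid 3, where the shift in tool axes is R^T·(−0.0667,−0.186) = (−0.0246,−0.196).

```bash
python3 -m creep '[[-1,0,0,0.01,0],[-1,0,0,0.01,0],[-1,0,0,0.006,0],[-1,0,0,0.003,0],[-1,0,0,0.001,0],[-1,0,0,0,0],[-1,0,0,0,0]]'; python3 -m creep '[[0.4,0,0,0,0],[0.4,0,0,0,0],[0.4,0,0,0,0],[0.4,0,0,0,0],[0.4,0,0,0,0],[0.4,0,0,0,0]]'; python3 -m creep '[[0.4,0,0,-0.015,0],[0.4,0,0,-0.03,0],[0.4,0,0,-0.03,0],[0.4,0,0,0,0]]';python3 -m creep '[[0.4,-0.0041,-0.0327,0,0],[0.4,-0.0041,-0.0327,0,0],[0.4,-0.0041,-0.0327,0,0],[0.4,-0.0041,-0.0327,0,0],[0.4,-0.0041,-0.0327,0,0],[0.4,-0.0041,-0.0327,0,0],[0.4,0,0,0,0],[0.4,0,0,0,0]]'; python3 -m creep '[[0.4,0,0,0,0]]'
```

```text
t: 7.93
eef_pos: [0.564, 0.1031, 0.0508]
orientation: [[-0.892, 0.452, -0.002], [0.452, 0.892, -0.0], [0.001, -0.001, -1.0]]
ft_force: [-2.9, -1.3, 4.5]
opening: 0.419
grip_force: 30.0
t: 8.43
eef_pos: [0.5648, 0.1032, 0.0501]
orientation: [[-0.892, 0.452, -0.0], [0.452, 0.892, 0.0], [0.0, 0.0, -1.0]]
ft_force: [0.0, -0.4, 0.4]
opening: 0.703
grip_force: 0.0
t: 8.77
eef_pos: [0.5686, 0.1035, 0.1326]
orientation: [[-0.892, 0.452, 0.013], [0.452, 0.892, 0.001], [-0.011, 0.007, -1.0]]
ft_force: [-0.1, -0.3, 1.5]
opening: 0.699
grip_force: 0.0
t: 9.43
eef_pos: [0.4976, -0.0842, 0.1249]
orientation: [[-0.891, 0.455, -0.0], [0.455, 0.891, 0.0], [0.0, 0.0, -1.0]]
ft_force: [-0.2, 0.3, -0.2]
opening: 0.701
grip_force: 0.0
t: 9.52
eef_pos: [0.4981, -0.0827, 0.125]
orientation: [[-0.892, 0.452, 0.0], [0.452, 0.892, 0.001], [0.0, 0.001, -1.0]]
ft_force: [0.5, 0.3, 0.2]
opening: 0.7
grip_force: 0.0
```

```bash
python3 -m creep '[[0.4,0,0,0.025,0],[0.4,0,0,0.025,0],[0.4,0,0,0.02,0],[0.4,0,0,0.006,0],[0.4,0,0,0,0],[0.4,0,0,0,0]]'; python3 -m creep '[[-1,0,0,0,0],[-1,0,0,0,0],[-1,0,0,0,0],[-1,0,0,0,0],[-1,0,0,0,0],[-1,0,0,0,0],[-1,0,0,0,0],[-1,0,0,0,0]]'; python3 -m creep '[[-1,0,0,-0.01,0],[-1,0,0,-0.01,0],[-1,0,0,-0.01,0],[-1,0,0,0,0],[-1,0,0,0,0],[-1,0,0,0,0],[-1,0,0,0,0]]'; python3 -m creep '[[-1,0,0,0,0],[-1,0,0,0,0]]'
```

```text
t: 10.02
eef_pos: [0.4986, -0.0822, 0.0497]
orientation: [[-0.893, 0.451, 0.0], [0.451, 0.893, 0.0], [-0.0, 0.0, -1.0]]
ft_force: [-0.6, -0.1, 0.8]
opening: 0.702
grip_force: 0.0
t: 10.68
eef_pos: [0.4984, -0.0837, 0.0502]
orientation: [[-0.892, 0.452, 0.001], [0.452, 0.892, -0.001], [-0.002, -0.001, -1.0]]
ft_force: [-1.9, -2.0, 5.8]
opening: 0.419
grip_force: 30.0
t: 11.27
eef_pos: [0.4975, -0.0827, 0.0785]
orientation: [[-0.892, 0.452, -0.002], [0.452, 0.892, 0.001], [0.002, -0.0, -1.0]]
ft_force: [0.6, -1.0, -6.1]
opening: 0.421
grip_force: 30.0
t: 11.43
eef_pos: [0.4977, -0.0828, 0.0787]
orientation: [[-0.892, 0.452, -0.001], [0.452, 0.892, 0.0], [0.001, -0.0, -1.0]]
ft_force: [-0.8, 0.3, -6.3]
opening: 0.419
grip_force: 30.0
```

Lid 3 weighs about 6.2 N, so it is the weighted one. Next I lift it and carry it above the pot.

```bash
python3 -m creep '[[-1,0,0,-0.015,0],[-1,0,0,-0.025,0],[-1,0,0,-0.025,0],[-1,0,0,-0.025,0],[-1,0,0,-0.013,0],[-1,0,0,0,0]]'; python3 -m creep '[[-1,-0.012,-0.01,0,0],[-1,-0.022,-0.018,0,0],[-1,-0.022,-0.018,0,0],[-1,-0.022,-0.018,0,0],[-1,-0.022,-0.018,0,0],[-1,-0.022,-0.018,0,0],[-1,-0.022,-0.018,0,0],[-1,-0.022,-0.018,0,0]]'; python3 -m creep '[[-1,-0.0022,-0.0025,0,0],[-1,0,0,0,0],[-1,0,0,0,0],[-1,0,0,0,0]]'
python3 - <<'E'
from rig import robot
import cv2, numpy as np
from h import *
o=robot.get_obs(); print(o["eef_pos"],o["ft_force"],o["t"])
b=[]
for n in("scene","top"):
    s=robot.snapshot(n); p=o["eef_pos"].copy() if hasattr(o["eef_pos"],"copy") else np.array(o["eef_pos"])
    u,v=map(int,proj(s,[.585,-.2825,.14])); x0=max(0,u-60);y0=max(0,v-60)
    b.append(cv2.resize(s["color"][y0:y0+120,x0:x0+120],(396,396),interpolation=2)); print(n,x0,y0)
    try:
        X,a,q=locate(s,(u,v),45,"pale",FL,p[2]-.0502); print(X.round(4),a,q)
    except Exception as e: print(e)
cv2.imwrite("pics/hover.png",np.hstack(b)[...,::-1])
E
```

```text
t: 11.93
eef_pos: [0.5003, -0.0836, 0.1866]
orientation: [[-0.892, 0.452, 0.008], [0.452, 0.892, -0.002], [-0.008, 0.002, -1.0]]
ft_force: [0.9, -0.8, -6.3]
opening: 0.418
grip_force: 30.0
t: 12.6
eef_pos: [0.5842, -0.2812, 0.1787]
orientation: [[-0.892, 0.452, -0.004], [0.452, 0.892, 0.002], [0.005, -0.0, -1.0]]
ft_force: [0.4, 0.6, -5.9]
opening: 0.422
grip_force: 30.0
t: 12.93
eef_pos: [0.5848, -0.2818, 0.1806]
orientation: [[-0.892, 0.451, -0.002], [0.451, 0.892, 0.002], [0.003, 0.001, -1.0]]
ft_force: [-0.3, 0.2, -5.7]
opening: 0.418
grip_force: 30.0
[ 0.58484944 -0.28175857  0.18061439] [-0.28940642  0.22031338 -5.71212368] 12.9333
scene 89 119
[ 0.6439 -0.2556  0.1304] [51.5 89.7] [36.1 52.1]
top 325 127
[ 0.5496 -0.3341  0.1304] [12.6 44. ] [45. 47.]
```

View pics/hover.png

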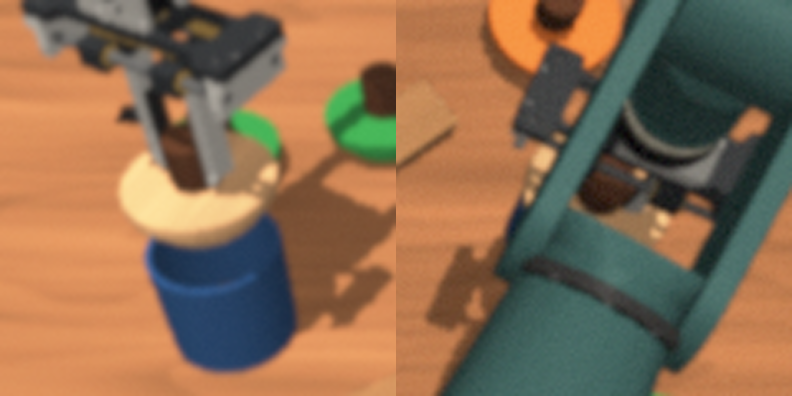

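The scene view shows the lid level over the pot: flange spans columns ~119–283 of the crop and bottoms at row ~250. I'll overlay the predicted flange at the TCP to check its offset from the centre.

```bash
python3 - <<'E'
from rig import robot
import cv2, numpy as np
from h import *
s=robot.snapshot("scene"); K=5
im=cv2.resize(s["color"][119:239,89:209],None,fx=K,fy=K,interpolation=2)[...,::-1].copy()
a=np.linspace(0,2*np.pi,100)
def dr(x,y,z,r,c):
    P=np.array([(proj(s,[x+r*np.cos(t),y+r*np.sin(t),z])-[89,119]+.5)*K for t in a]); cv2.polylines(im,[P.astype(int)],True,c,1)
for z in(.1504,.1624): dr(.585,-.282,z,.058,(255,0,255))
dr(.585,-.282,.2024,.02,(255,255,0)); dr(.585,-.2825,.095,.053,(0,255,0))
cv2.imwrite("pics/ov.png",im)
E
```

```text
(no output)
```

View pics/ov.png

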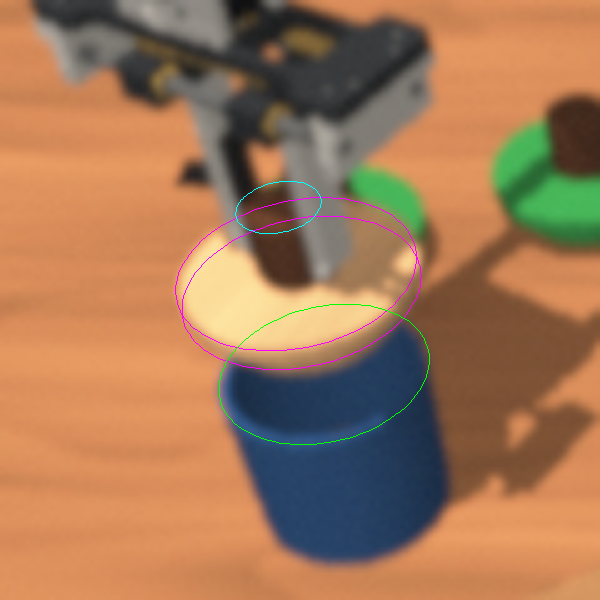

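The predicted outlines match within ~1 px, so the offset is under 3 mm against 5 mm clearance. Lowering, with a force check.

```bash
python3 -m creep '[[-1,0.001,-0.0007,0.01,0],[-1,0,0,0.01,0],[-1,0,0,0.01,0],[-1,0,0,0.005,0],[-1,0,0,0,0],[-1,0,0,0,0]]'; python3 -m creep '[[-1,0,0,0.006,0],[-1,0,0,0.006,0],[-1,0,0,0.004,0],[-1,0,0,0,0],[-1,0,0,0,0],[-1,0,0,0,0]]'
```

```text
t: 13.58
eef_pos: [0.5839, -0.2824, 0.1461]
orientation: [[-0.892, 0.452, -0.002], [0.452, 0.892, 0.001], [0.002, 0.0, -1.0]]
ft_force: [-0.2, -0.3, -5.6]
opening: 0.419
grip_force: 30.0
t: 14.08
eef_pos: [0.5843, -0.2827, 0.1313]
orientation: [[-0.892, 0.452, 0.0], [0.452, 0.892, 0.0], [0.0, 0.0, -1.0]]
ft_force: [-0.1, -0.0, -5.4]
opening: 0.421
grip_force: 30.0
```

```bash
python3 -m creep '[[-1,0,0,0.002,0],[-1,0,0,0.002,0],[-1,0,0,0.001,0],[-1,0,0,0,0],[-1,0,0,0,0]]'; python3 -m creep '[[-1,0,0,0.001,0],[-1,0,0,0,0],[-1,0,0,0,0]]'
```

```text
t: 14.5
eef_pos: [0.5842, -0.2826, 0.1261]
orientation: [[-0.892, 0.452, -0.0], [0.452, 0.892, 0.0], [0.0, 0.0, -1.0]]
ft_force: [0.3, 0.2, -5.5]
opening: 0.42
grip_force: 30.0
t: 14.75
eef_pos: [0.5845, -0.2827, 0.1255]
orientation: [[-0.892, 0.452, 0.0], [0.452, 0.892, -0.0], [-0.001, 0.0, -1.0]]
ft_force: [0.2, 0.3, -4.7]
opening: 0.421
grip_force: 30.0
```

```bash
python3 -m creep '[[-1,0,0,0.001,0],[-1,0,0,0,0],[-1,0,0,0,0]]'
```

```text
t: 15.0
eef_pos: [0.5845, -0.2827, 0.1255]
orientation: [[-0.892, 0.452, 0.001], [0.452, 0.892, -0.001], [-0.001, -0.0, -1.0]]
ft_force: [-2.3, 1.3, 0.0]
opening: 0.421
grip_force: 30.0
```

Contact: the rim carries the lid's weight. Now I release, rise and retreat.

```bash
python3 -m creep '[[0.4,0,0,0,0],[0.4,0,0,0,0],[0.4,0,0,0,0],[0.4,0,0,0,0],[0.4,0,0,0,0],[0.4,0,0,0,0]]'; python3 -m creep '[[0.4,0,0,-0.01,0],[0.4,0,0,-0.025,0],[0.4,0,0,-0.03,0],[0.4,0,0,-0.03,0],[0.4,0,0,-0.01,0],[0.4,0,0,0,0]]'; python3 -m creep '[[0.4,0.03,0.02,0,0],[0.4,0.03,0.02,0,0],[0.4,0.03,0.02,0,0],[0.4,0.03,0.02,0,0],[0.4,0.03,0.02,0,0],[0.4,0.03,0.02,0,0],[0.4,0.03,0.02,0,0],[0.4,0,0,0,0]]'
python3 - <<'E'
from rig import robot
import cv2, numpy as np
from h import *
t=robot.snapshot("top"); s=robot.snapshot("scene")
a=np.linspace(0,2*np.pi,100)
b=[]
for c in(t,s):
    u,v=map(int,proj(c,[.585,-.2825,.09])); x0,y0=u-40,v-40;K=5
    im=cv2.resize(c["color"][y0:y0+80,x0:x0+80],None,fx=K,fy=K,interpolation=2)
    for z,r in((.107,.058),(.147,.02)):
        P=np.array([(proj(c,[.585+r*np.cos(q),-.2825+r*np.sin(q),z])-[x0,y0]+.5)*K for q in a]); cv2.polylines(im,[P.astype(int)],True,(255,0,255),1)
    b.append(im)
cv2.imwrite("pics/end.png",np.hstack(b)[...,::-1]); cv2.imwrite("pics/endscene.png",s["color"][...,::-1])
E
```

```text
t: 15.5
eef_pos: [0.5845, -0.2828, 0.1244]
orientation: [[-0.892, 0.452, 0.001], [0.452, 0.892, -0.0], [-0.001, 0.0, -1.0]]
ft_force: [-0.4, 0.1, 0.1]
opening: 0.697
grip_force: 0.0
t: 16.0
eef_pos: [0.5859, -0.2836, 0.2345]
orientation: [[-0.892, 0.452, 0.008], [0.452, 0.892, -0.005], [-0.009, -0.001, -1.0]]
ft_force: [0.4, 0.1, 0.7]
opening: 0.699
grip_force: 0.0
t: 16.67
eef_pos: [0.4569, -0.0583, 0.2276]
orientation: [[-0.894, 0.447, -0.004], [0.447, 0.894, 0.003], [0.005, 0.001, -1.0]]
ft_force: [0.4, -0.5, 0.6]
opening: 0.698
grip_force: 0.0
```

View pics/end.png

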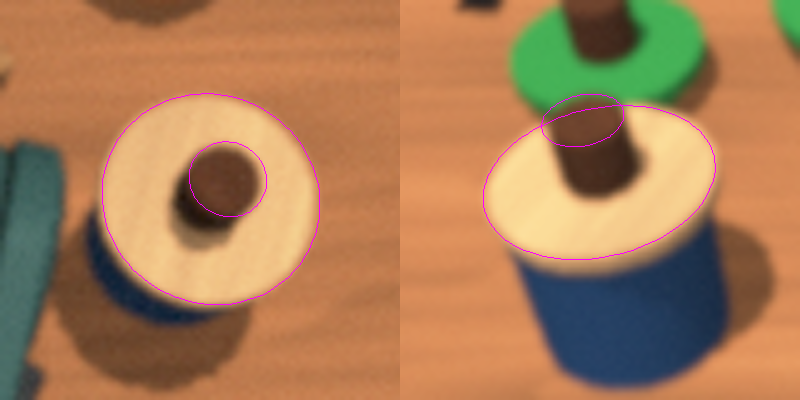

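View pics/endscene.png

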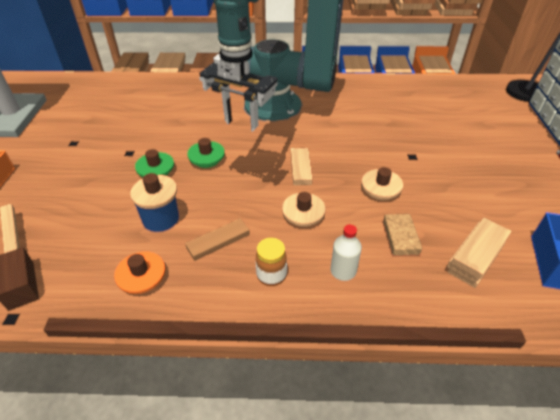

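The lid sits level at the predicted seated height, with its flange on the pot at about (155,190). The other two lids stand upright at (303,209) and (382,184), and nothing else has moved.

```bash
python3 -m creep '[[0.4,0,0,0,0],[0.4,0,0,0,0],[0.4,0,0,0,0]]' | head -1; python3 -c "
from rig import robot
print(robot.hand_in())"
```

```text
t: 17.02
the job is handed in; nothing more can be done
None
```

The weighted lid (about 0.6 kg, the one nearest the pot) is seated level on the blue pot, the other two lids are back upright on the bench, and the job was handed in at about 17 s.

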